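# Sweep the offcuts into the scrap pan

## Robot

A 6-joint arm with a two-finger parallel gripper is mounted at the origin on a cart in front of the work surface, level with it; the furniture and walls round the work are solid. World frame = base frame: x ahead of the robot, y to its left, z up, the work surface at z = 0. Lengths are in m, angles in degrees, forces in N, time in s.
With the tool pointing down it reaches from about 0.3 to 0.75 m from the base axis. Payload 8.5 kg.
Tool frame: the origin (TCP) lies at the very end of the fingers, on their centre line; the grasp point (between the pads) lies 19 mm behind it (env.tcp_to_grasp is the distance from the TCP to the grasp point, in m); z points along the fingers, y is the line along which they close (so a half turn about z gives the same grasp; the last joint's range is limited). The gripper opens to 85 mm and grips with 20 to 120 N. Pads are 22 mm wide; open, the fingers measure 114 mm over their backs; the gripper's body (76 mm by 85 mm) begins 54 mm behind the grasp point. The pads swing forward as they close: fully open they stand 13 mm farther back than shut.
Start: joints at [-78.512, 21.807, 74.336, -0, 83.858, -12.336], TCP at [0.222, -0.503, 0.231] pointing down, gripper open.
Joint ranges: [-178.18, 178.18], [-50.72, 133.34], [12.68, 142.11], [-81.47, 261.47], [9.98, 163.14], [-165.26, 165.26]. Speed limits (degrees/s): [136.94, 136.94, 180, 180, 180, 180].

## Interface

Orientations are given as a 3x3 rotation matrix whose columns are the frame's x, y, z axes.
In Python, from rig import status, get_image, env gives the robot as it stands.
- The arm moves only by the shell command python3 -m handwheel 'ROWS' [FORCE]. ROWS is text: rows parted by semicolons, each of 7 numbers parted by spaces: the shift along the world's x, y, z in cm, then the turn, a rotation vector about the world's x, y, z in degrees, then the opening, from 0 (shut) to 1 (fully open). In form: dx dy dz wx wy wz gripper; .... A call has 1 to 8 rows; each row is the pose to reach, as a shift and turn from the pose commanded when the call began; what a row does not reach only later rows make up. A row lasts 1/12 s, in which the tool goes at most 41.7 mm and 7.16 degrees, less where a joint would pass 70% of its speed; a pose out of reach is approached as far as the arm can. A call with a gripper value outside its range is refused whole. The fingers move at their own pace and stop on an object; FORCE is the grip in N (left out, the last holds). Time passes only in rows, so rows that repeat a pose let the fingers close. It gives the time, the measured TCP pose, the force, the opening and the grip force at its end, in the units of the state.
- status.observe(): the state, without advancing time (a new reading comes with each control period).
- get_image(name): name is "scene" or "top"; returns a dict with "color" (400x640x3 uint8, red, green, blue), "vertical_fov" (degrees; the focal length in pixels is half the picture's height over the tangent of half this angle, whatever the lens; pixels are square), "cx", "cy" (the principal point, pixels), "xyz" and "orientation" of the camera in the world. Camera axes: x right, y down, z forward; pixel columns grow to the right and rows downward; lengths in m; the calibration is good to about 2 mm. A picture is of the moment at which its call begins. There is no depth.
- env.close_job(): hands the job in; it is judged then, once.
The state is a dict: "time_s": time; "q": joint angles; "qvel": joint speeds; "joint_efforts": joint torques, N m; "position": TCP position; "tool_rot": TCP orientation; "ft_force": force on the tool from outside, world axes, zero at the start; "wrist_torque": the same for the moment, N m; "grip_width": finger opening in m; "gripper_force": force on a finger pad.
Only numpy, scipy, OpenCV 4.12 (cv2) and the standard library are available. Lean on these libraries where they do the work, as an engineer would, in place of code of your own. Each camera call takes 0.05 s, during which the arm holds its last target. There are 200 camera calls.

## Task

Clear the bench of the three loose wooden offcuts: push them along the worktop with your fingertips, through the open mouth of the blue scrap pan, until each lies flat inside, all of it past the sloping lip. Sweep only, do not pick up or lift any of them, and leave the paint tin, the match box and the secateurs where they are.

Things in the scene. Friction and masses are not known exactly. Their poses are not given: they have to be found in the camera images.
- scrap_pan: fixed blue dustpan-like scrap pan: inside 240 mm wide (its y), 200 mm deep (its x), floor 2 mm above the worktop, three walls 4 mm thick, 38 mm high, fourth side an open mouth. Origin: middle of the mouth's front edge, at worktop height; x leads into the pan, y along the mouth. The first 30 mm of floor are a lip sloping up from 0 to 2 mm
- offcut_1: loose pale wooden offcut, a plain block 45 x 90 x 28 mm (its x, y, z), about 0.06 kg, lying flat on the worktop. Origin: centre of its underside; y along its length, z up
- offcut_1_end_a (a point): middle of the lower edge of the +y end face of offcut_1, 45 mm from its origin
- offcut_1_end_b (a point): middle of the lower edge of the -y end face of offcut_1, 45 mm from its origin
- offcut_2: loose red-brown wooden offcut, a plain block 42 x 70 x 20 mm (its x, y, z), about 0.06 kg, lying flat on the worktop. Origin: centre of its underside; y along its length, z up
- offcut_2_end_a (a point): middle of the lower edge of the +y end face of offcut_2, 35 mm from its origin
- offcut_2_end_b (a point): middle of the lower edge of the -y end face of offcut_2, 35 mm from its origin
- offcut_4: loose dark grey-brown wooden offcut, a plain block 34 x 110 x 18 mm (its x, y, z), about 0.06 kg, lying flat on the worktop. Origin: centre of its underside; y along its length, z up
- offcut_4_end_a (a point): middle of the lower edge of the +y end face of offcut_4, 55 mm from its origin
- offcut_4_end_b (a point): middle of the lower edge of the -y end face of offcut_4, 55 mm from its origin
- paint_tin_1: red paint tin, 77 mm across and 76 mm high, standing loose beside the work; not to be disturbed. Origin: centre of its underside
- match_box: small yellow-orange match box, 37 x 58 x 17 mm, loose on the worktop; not to be disturbed. Origin: centre of its underside
- secateurs: red-handled secateurs lying flat, 189 x 53 x 17 mm (length along its x), loose on the far side of the work; not to be disturbed. Origin: centre of its underside

How it is judged (in metres and radians):
At the end, for the whole second after the job is handed in: all three offcuts at rest and flat (within 0.1 rad) on the pan's floor (underside less than 8 mm above the worktop), both ends of each between the walls and at least 25 mm in from the mouth's front edge; paint tin, match box and secateurs within 15 mm of where they were (x of offcut_1_end_a in the frame of scrap_pan between 0.025 and 0.202 m and y of offcut_1_end_a in the frame of scrap_pan between -0.122 and 0.122 m and x of offcut_1_end_b in the frame of scrap_pan between 0.025 and 0.202 m and y of offcut_1_end_b in the frame of scrap_pan between -0.122 and 0.122 m and z of each of offcut_1, offcut_2, offcut_4 in the frame of scrap_pan below 0.008 m and angle between each of offcut_1, offcut_2, offcut_4's own z axis and vertical below 0.1 rad and linear speed of each of offcut_1, offcut_2, offcut_4 below 0.01 m/s and x of offcut_2_end_a in the frame of scrap_pan between 0.025 and 0.202 m and y of offcut_2_end_a in the frame of scrap_pan between -0.122 and 0.122 m and x of offcut_2_end_b in the frame of scrap_pan between 0.025 and 0.202 m and y of offcut_2_end_b in the frame of scrap_pan between -0.122 and 0.122 m and x of offcut_4_end_a in the frame of scrap_pan between 0.025 and 0.202 m and y of offcut_4_end_a in the frame of scrap_pan between -0.122 and 0.122 m and x of offcut_4_end_b in the frame of scrap_pan between 0.025 and 0.202 m and y of offcut_4_end_b in the frame of scrap_pan between -0.122 and 0.122 m and distance of each of paint_tin_1, match_box, secateurs from where it was at the start of the episode below 0.015 m); the robot touches nothing.
It fails at once if offcut_1 is lifted, rides up on something or tips over (height (world z) of offcut_1 above 0.015 m or angle between offcut_1's own z axis and vertical above 0.5 rad).
It fails at once if offcut_2 is lifted, rides up on something or tips over (height (world z) of offcut_2 above 0.015 m or angle between offcut_2's own z axis and vertical above 0.5 rad).
It fails at once if offcut_4 is lifted, rides up on something or tips over (height (world z) of offcut_4 above 0.015 m or angle between offcut_4's own z axis and vertical above 0.5 rad).
It fails at once if the paint tin, the match box or the secateurs are shifted by more than 15 mm (distance of any of paint_tin_1, match_box, secateurs from where it was at the start of the episode above 0.015 m).
It also fails if it takes over 72 s, if anything falls off the work surface, if the arm or the gripper's body presses on something with over 40 N, if the wrist force passes 120 N, or if a joint passes its speed limit or range.

## Working session

There is one attempt and no reset: what is moved stays moved. The work goes in short steps, Python scripts to look and compute and a shell command to move; the robot and the scene stay as the last step left them, time stands still between calls to the robot, and variables do not carry over. Pictures are saved under pics/ and viewed, at most 10 in all, crops included, and the job is handed in when it is done.

```bash
mkdir -p pics
cat > h.py <<'E'
import numpy as np,cv2
from rig import status,get_image,env
def px2w(im,u,v,z=0):
    h=im["color"].shape[0]; f=h/2/np.tan(np.radians(im["vertical_fov"])/2)
    d=np.array(im["orientation"])@np.array([(u-im["cx"])/f,(v-im["cy"])/f,1]); p=np.array(im["xyz"])
    return (p+d*(z-p[2])/d[2])[:2]
def rectify(im,z=0,x0=.15,x1=.85,y0=-.45,y1=.45,s=800):
    # top-down map: row 0 = x1, col 0 = y1
    P=np.array([[x0,y0],[x0,y1],[x1,y1],[x1,y0]]); h=im["color"].shape[0]
    f=h/2/np.tan(np.radians(im["vertical_fov"])/2); R=np.array(im["orientation"]);c=np.array(im["xyz"])
    q=[(lambda a:(f*a[0]/a[2]+im["cx"],f*a[1]/a[2]+im["cy"]))(R.T@(np.r_[p,z]-c)) for p in P]
    d=[((y1-p[1])*s,(x1-p[0])*s) for p in P]
    M=cv2.getPerspectiveTransform(np.float32(q),np.float32(d))
    return cv2.warpPerspective(im["color"],M,(int((y1-y0)*s),int((x1-x0)*s)))
def save(n,a): cv2.imwrite("pics/"+n,a[:,:,::-1])
E
python3 - <<'E'
from h import *
for n in("top","scene"):
    im=get_image(n); save(n+"0.png",im["color"]); print(n,im["vertical_fov"],im["xyz"],np.round(im["orientation"],3),im["cx"],im["cy"])
E
```

```text
top 56.92453368189544 [0.40925292 0.04828494 0.90462132] [[-0.107 -0.973  0.203]
 [-0.994  0.104 -0.026]
 [ 0.004 -0.205 -0.979]] 321.1338073064281 200.4645781029186
scene 44.137888220796 [0.07465784 1.0370233  0.60008259] [[-0.901 -0.19   0.391]
 [-0.434  0.416 -0.799]
 [-0.011 -0.89  -0.457]] 311.6450896440577 209.0763335807568
```

View pics/top0.png

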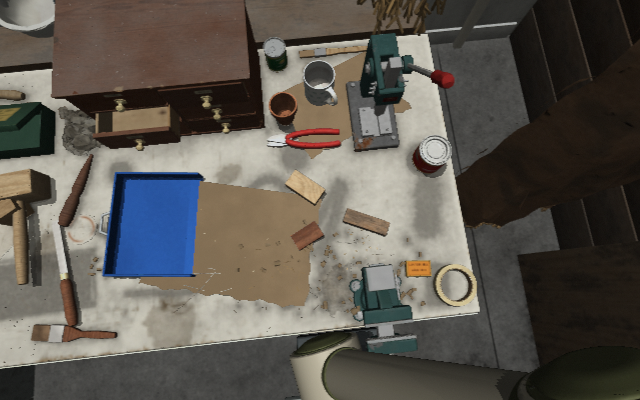

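View pics/scene0.png

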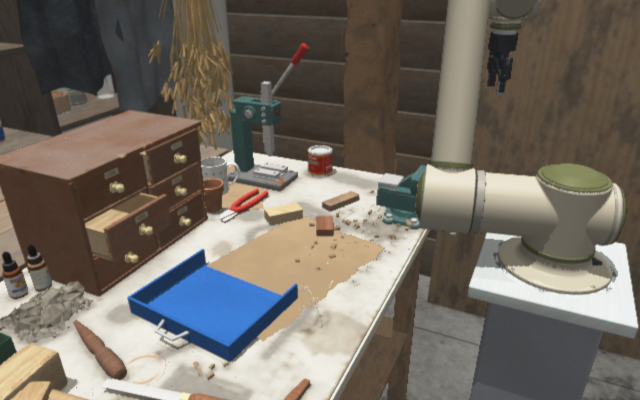

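The top view shows the pan (about 105–203, 172–277) with its mouth facing right. Offcut 1 is at (305,187), offcut 2 at (308,236) and offcut 4 at (366,221). The vise is at (380,290), the drill press at (375,110), and the secateurs at (305,139) lie clear. Next I'll make a rectified view.

Run:
```python
from h import *
im=get_image("top")
r=rectify(im,0,.2,.65,-.25,.2,1600); r=cv2.resize(r,(720,720))[:600]
for i in range(0,10):
    cv2.putText(r,"%.2f"%(.2-i*.05),(i*80,10),0,.35,(255,0,255));cv2.line(r,(i*80,0),(i*80,600),(255,0,255),1)
    cv2.putText(r,"%.2f"%(.65-i*.05),(0,i*80),0,.35,(255,0,255));cv2.line(r,(0,i*80),(720,i*80),(255,0,255),1)
save("r0.png",r)
print([(n,px2w(im,u,v,z).round(3)) for n,u,v,z in [("pan mouth far",203,181,.038),("mouth near",195,276,.038),("back far",117,173,.038),("back near",104,276,.038),("tin",435,146,.076),("sec",305,139,.01),("match",418,268,.017),("vise corner",362,266,.06),("press base",349,148,.015)]])
```

```text
[('pan mouth far', array([0.668, 0.305])), ('mouth near', array([0.444, 0.333])), ('back far', array([0.71 , 0.512])), ('back near', array([0.466, 0.54 ])), ('tin', array([ 0.684, -0.256])), ('sec', array([0.76 , 0.048])), ('match', array([ 0.407, -0.186])), ('vise corner', array([ 0.425, -0.05 ])), ('press base', array([ 0.722, -0.06 ]))]
```

View pics/r0.png

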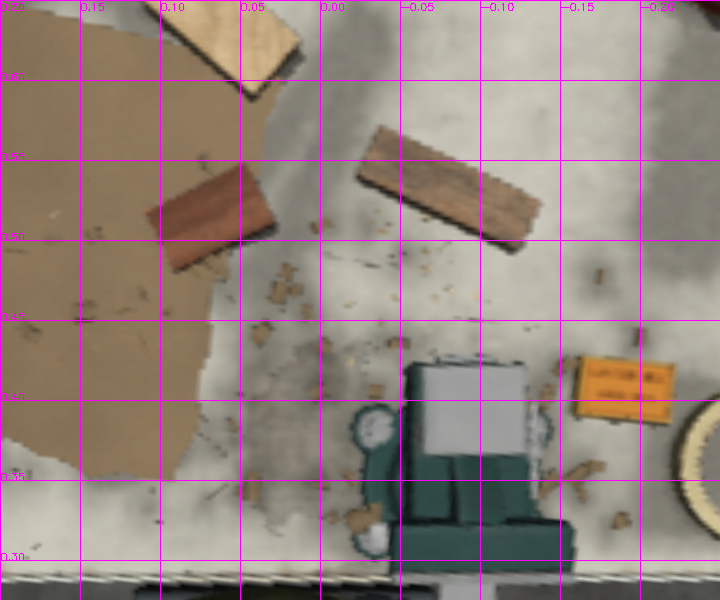

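The grid view shows offcut 2's end face at about (0.545..0.505, 0.03..0.05). Offcut 4's far tip is at about y −0.13, 26° off world y. I'll take one enlarged set of crops, each rectified at its object's own top height.

Run:
```python
from h import *
im=get_image("top")
def g(z,x0,x1,y0,y1,s,st):
    r=rectify(im,z,x0,x1,y0,y1,s)
    y=np.floor(y1/st)*st
    while y>y0:
        c=int((y1-y)*s);cv2.line(r,(c,0),(c,r.shape[0]),(255,0,255),1);cv2.putText(r,"%.2f"%y,(c,9),0,.33,(255,255,0));y-=st
    x=np.floor(x1/st)*st
    while x>x0:
        c=int((x1-x)*s);cv2.line(r,(0,c),(r.shape[1],c),(255,0,255),1);cv2.putText(r,"%.2f"%x,(0,c),0,.33,(255,255,0));x-=st
    return r
W=np.zeros((600,800,3),np.uint8)
for k,a in enumerate([g(.028,.575,.685,0,.13,3000*.99,.02),g(.020,.46,.57,.01,.14,3000*.99,.02),g(.018,.48,.59,-.15,-.02,3000*.99,.02),g(.038,.42,.74,.28,.58,1300,.05)]):
    i,j=divmod(k,2); a=a[:298,:398]; W[i*300:i*300+a.shape[0],j*400:j*400+a.shape[1]]=a
a=g(.038,.42,.74,.28,.58,920,.05); W[300:300+a.shape[0],400:800]=0; W[300:300+a.shape[0],400:400+a.shape[1]]=a
save("c0.png",W)
```

```text
(no output)
```

View pics/c0.png

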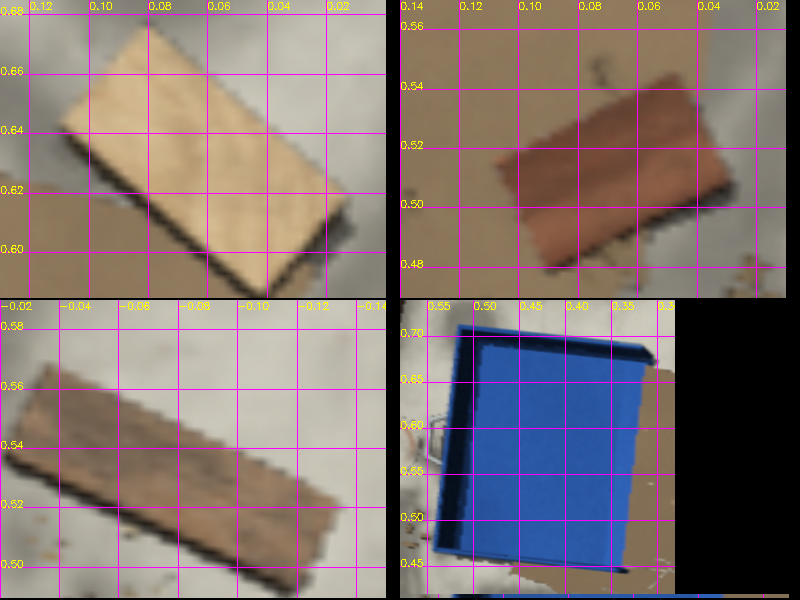

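Poses estimated from the corners:
- Pan: origin (0.565, 0.325), x axis at 84°.
- Offcut 1: centre (0.630, 0.061), long axis at 50°.
- Offcut 2: centre (0.512, 0.071), axis at 116°.
- Offcut 4: centre (0.529, −0.078), axis at 64.5°.

I'll plan each one as a rigid-body path (an arc, then a straight run).

```bash
cat > plan.py <<'E'
import sys
from h import *
# args: cx cy heading0 R arc_end_heading straight  back(tool centre behind block centre, m) step yaw_offset
def plan(c,h0,R,h1,straight,back,step=.013):
    s=np.sign(h1-h0); L=R*abs(np.radians(h1-h0))+straight; n=int(np.ceil(L/step)); c=np.array(c,float); P=[]; h=h0; La=L-straight
    for l in np.linspace(0,L,n+1):
        a=min(l,La); h=h0+(s*np.degrees(a/R) if La>0 else 0)
        k=np.radians(h0); u=np.array([np.cos(k),np.sin(k)]); nrm=s*np.array([-u[1],u[0]]); t=a/R if La>0 else 0
        p=c+R*np.sin(t)*u+R*(1-np.cos(t))*nrm; v=np.array([np.cos(np.radians(h)),np.sin(np.radians(h))]); p=p+v*max(0,l-La)
        P.append(np.r_[p-v*back,h,p])
    return np.array(P)
def show(P,yoff=0):
    # rows in groups of 8, relative to group's start
    print("start tool",P[0,:3].round(4),"end block",P[-1,3:].round(3))
    for i in range(0,len(P)-1,8):
        print("; ".join("%.1f %.1f 0 0 0 %.1f"%((q[0]-P[i,0])*100,(q[1]-P[i,1])*100,q[2]-P[i,2]) for q in P[i+1:i+9]), " -> abs",P[min(i+8,len(P)-1),:3].round(4))
E
python3 - <<'E'
from plan import *
s=status.observe(); print(s["time_s"],s["position"],np.round(s["tool_rot"],3),s["grip_width"])
show(plan((.5116,.0706),115.8,.36,84,.15,.035+.012,.014))
E
```

```text
0.2 [ 0.22212781 -0.50295663  0.2309801 ] [[ 0.915  0.404 -0.   ]
 [ 0.404 -0.915  0.001]
 [ 0.    -0.001 -1.   ]] 0.08519734317028083
start tool [5.321e-01 2.830e-02 1.158e+02] end block [0.493 0.414]
-0.8 1.2 0 0 0 -2.2; -1.5 2.4 0 0 0 -4.5; -2.1 3.7 0 0 0 -6.7; -2.7 4.9 0 0 0 -8.9; -3.3 6.2 0 0 0 -11.1; -3.8 7.6 0 0 0 -13.4; -4.2 8.9 0 0 0 -15.6; -4.6 10.2 0 0 0 -17.8  -> abs [ 0.4857  0.1307 97.9846]
-0.3 1.4 0 0 0 -2.2; -0.6 2.7 0 0 0 -4.5; -0.9 4.1 0 0 0 -6.7; -1.1 5.5 0 0 0 -8.9; -1.2 6.9 0 0 0 -11.1; -1.3 8.3 0 0 0 -13.4; -1.2 9.7 0 0 0 -14.0; -1.0 11.1 0 0 0 -14.0  -> abs [ 0.4753  0.2421 84.    ]
0.1 1.4 0 0 0 0.0; 0.3 2.8 0 0 0 0.0; 0.4 4.2 0 0 0 0.0; 0.6 5.6 0 0 0 0.0; 0.7 7.0 0 0 0 0.0; 0.9 8.3 0 0 0 0.0; 1.0 9.7 0 0 0 0.0; 1.2 11.1 0 0 0 0.0  -> abs [ 0.487   0.3534 84.    ]
0.1 1.4 0 0 0 0.0  -> abs [ 0.4885  0.3673 84.    ]
```

```bash
r="16 26 0 0 0 46 0"; python3 -m handwheel '16 26 0 0 0 46 0; 16 26 0 0 0 46 0; 16 26 0 0 0 46 0; 16 26 0 0 0 46 0; 16 26 0 0 0 46 0; 16 26 0 0 0 46 0; 16 26 0 0 0 46 0; 16 26 0 0 0 46 0'
python3 -m handwheel '15.5 26.2 0 0 0 46 0; 15.5 26.2 0 0 0 46 0; 15.5 26.2 0 0 0 46 0; 15.5 26.2 0 0 0 46 0; 15.5 26.2 0 0 0 46 0; 15.5 26.2 0 0 0 46 0; 15.5 26.2 0 0 0 46 0; 15.5 26.2 0 0 0 46 0'
python3 - <<'E'
from h import *
s=status.observe(); print(s["time_s"],s["position"],np.round(s["tool_rot"],3),np.round(s["q"],1),s["grip_width"])
E
```

```text
time_s: 0.87
position: [0.3836, -0.239, 0.2315]
tool_rot: [[0.339, 0.941, 0.0], [0.941, -0.339, 0.001], [0.001, 0.0, -1.0]]
ft_force: [-0.6, -0.1, -0.1]
grip_width: 0.0003
gripper_force: 0.0
time_s: 1.53
position: [0.5386, 0.0232, 0.231]
tool_rot: [[-0.442, 0.897, 0.0], [0.897, 0.442, 0.001], [0.001, 0.001, -1.0]]
ft_force: [-0.3, 0.1, 0.2]
grip_width: 0.0
gripper_force: 0.0
1.5333 [0.53864869 0.02322105 0.23097642] [[-0.442  0.897  0.   ]
 [ 0.897  0.442  0.001]
 [ 0.001  0.001 -1.   ]] [-10.2  20.7  76.1   0.1  83.2 -36.4] 3.781937937872219e-05
```

```bash
python3 -m handwheel '0.1 -0.9 -4 0 0 0 0; 0.1 -0.9 -8 0 0 0 0; 0.1 -0.9 -12 0 0 0 0; 0.1 -0.9 -16 0 0 0 0; 0.1 -0.9 -19 0 0 0 0; 0.1 -0.9 -21.5 0 0 0 0; 0.1 -0.9 -22.4 0 0 0 0; 0.1 -0.9 -22.4 0 0 0 0'
python3 - <<'E'
from h import *
save("a1.png",cv2.resize(get_image("top")["color"][100:300,180:420],None,fx=2.5,fy=2.5))
E
```

```text
time_s: 2.2
position: [0.5372, 0.0098, 0.0057]
tool_rot: [[-0.435, 0.9, -0.004], [0.9, 0.435, 0.001], [0.002, -0.003, -1.0]]
ft_force: [-0.2, 0.1, 0.5]
grip_width: 0.0003
gripper_force: 0.0
```

View pics/a1.png

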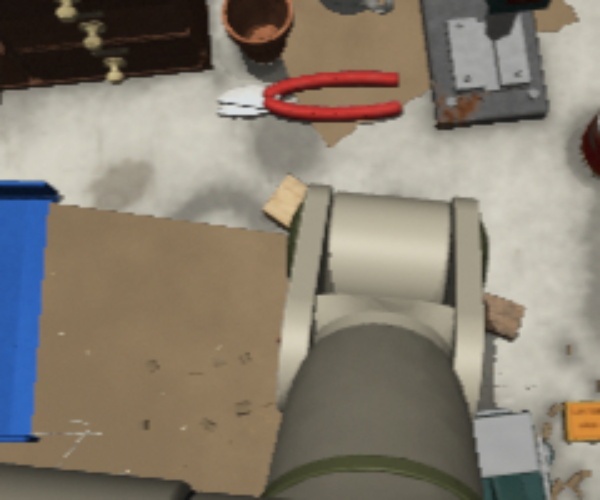

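The arm hides the spot, but the measured tool pose matches the plan. Pushing offcut 2 now.

```bash
python3 -m handwheel '-0.3 0.9 0.1 0 0 0 0; -0.6 1.8 0.1 0 0 0 0'
python3 -m handwheel '-0.8 1.2 0 0 0 -2.2 0; -1.5 2.4 0 0 0 -4.5 0; -2.1 3.7 0 0 0 -6.7 0; -2.7 4.9 0 0 0 -8.9 0; -3.3 6.2 0 0 0 -11.1 0; -3.8 7.6 0 0 0 -13.4 0; -4.2 8.9 0 0 0 -15.6 0; -4.6 10.2 0 0 0 -17.8 0'
python3 - <<'E'
from h import *
im=get_image("scene")["color"]; save("s1.png",cv2.resize(im[150:350,130:430],None,fx=2.5,fy=2.5))
E
```

```text
time_s: 2.42
position: [0.5329, 0.0282, 0.0101]
tool_rot: [[-0.435, 0.901, 0.003], [0.901, 0.435, -0.0], [-0.002, 0.003, -1.0]]
ft_force: [-0.3, -0.2, 0.3]
grip_width: -0.0002
gripper_force: 0.0
time_s: 3.08
position: [0.486, 0.1314, 0.0098]
tool_rot: [[-0.138, 0.99, 0.002], [0.99, 0.138, 0.0], [-0.0, 0.002, -1.0]]
ft_force: [0.4, -1.4, 0.8]
grip_width: 0.0002
gripper_force: 0.2
```

View pics/s1.png

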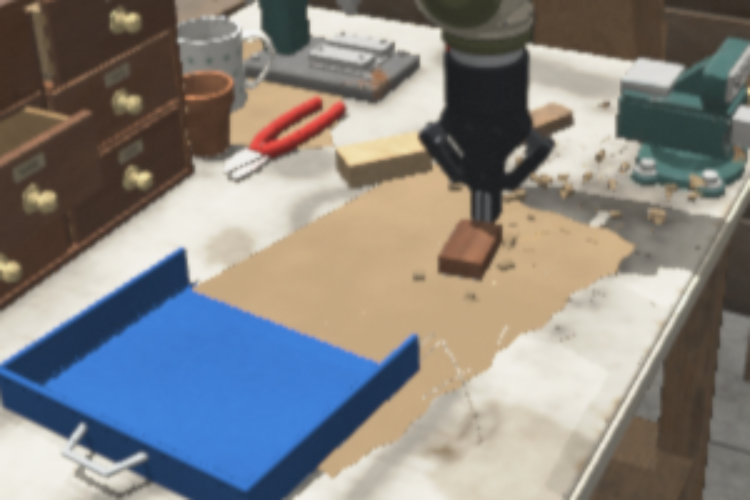

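Offcut 2 (around (470,248) in the crop) follows squarely in front of the fingertips. Continuing into the pan, then backing off and lifting.

```bash
python3 -m handwheel '-0.3 1.4 -0.1 0 0 -2.2 0; -0.6 2.7 -0.2 0 0 -4.5 0; -0.9 4.1 -0.2 0 0 -6.7 0; -1.1 5.5 -0.2 0 0 -8.9 0; -1.2 6.9 -0.2 0 0 -11.1 0; -1.3 8.3 -0.2 0 0 -13.4 0; -1.2 9.7 -0.2 0 0 -14.0 0; -1.0 11.1 -0.2 0 0 -14.0 0'
python3 -m handwheel '0.1 1.4 0 0 0 0 0; 0.3 2.8 0 0 0 0 0; 0.4 4.2 0 0 0 0 0; 0.6 5.6 0 0 0 0 0; 0.7 7 0 0 0 0 0; 0.9 8.3 0 0 0 0 0; 1.1 9.7 0 0 0 0 0; 1.2 11.1 0 0 0 0 0'
python3 -m handwheel '0.2 1.5 0 0 0 0 0; 0.3 2.5 0 0 0 0 0; 0.3 2.5 0 0 0 0 0; 0.1 0.5 0 0 0 0 0; 0.1 -0.5 3 0 0 0 0; 0.1 -0.5 7 0 0 0 0; 0.1 -0.5 11 0 0 0 0; 0.1 -0.5 11 0 0 0 0'
python3 - <<'E'
from plan import *
show(plan((.630,.061),140,.08,84,.255,.0225+.012,.013))
E
```

```text
time_s: 3.8
position: [0.4759, 0.242, 0.0076]
tool_rot: [[0.103, 0.995, 0.002], [0.995, -0.103, 0.0], [0.001, 0.001, -1.0]]
ft_force: [-0.4, 0.5, -0.2]
grip_width: -0.0
gripper_force: 0.1
time_s: 4.47
position: [0.4882, 0.3532, 0.0067]
tool_rot: [[0.104, 0.995, 0.0], [0.995, -0.104, 0.0], [0.0, 0.0, -1.0]]
ft_force: [-0.2, -0.9, -0.4]
grip_width: 0.0002
gripper_force: 0.3
time_s: 5.13
position: [0.492, 0.3477, 0.1242]
tool_rot: [[0.104, 0.994, 0.012], [0.995, -0.105, 0.005], [0.007, 0.011, -1.0]]
ft_force: [-0.4, -0.1, 0.7]
grip_width: -0.0
gripper_force: 0.0
start tool [6.564e-01 3.880e-02 1.400e+02] end block [0.629 0.384]
-1.3 0.5 0 0 0 -9.2; -2.5 1.2 0 0 0 -18.4; -3.6 2.1 0 0 0 -27.5; -4.5 3.1 0 0 0 -36.7; -5.2 4.3 0 0 0 -45.9; -5.8 5.6 0 0 0 -55.1; -5.7 6.9 0 0 0 -56.0; -5.6 8.2 0 0 0 -56.0  -> abs [ 0.6008  0.1205 84.    ]
0.1 1.3 0 0 0 0.0; 0.3 2.5 0 0 0 0.0; 0.4 3.8 0 0 0 0.0; 0.5 5.1 0 0 0 0.0; 0.7 6.4 0 0 0 0.0; 0.8 7.6 0 0 0 0.0; 0.9 8.9 0 0 0 0.0; 1.1 10.2 0 0 0 0.0  -> abs [ 0.6115  0.2225 84.    ]
0.1 1.3 0 0 0 0.0; 0.3 2.5 0 0 0 0.0; 0.4 3.8 0 0 0 0.0; 0.5 5.1 0 0 0 0.0; 0.7 6.4 0 0 0 0.0; 0.8 7.6 0 0 0 0.0; 0.9 8.9 0 0 0 0.0; 1.1 10.2 0 0 0 0.0  -> abs [ 0.6222  0.3244 84.    ]
0.1 1.3 0 0 0 0.0; 0.3 2.5 0 0 0 0.0  -> abs [ 0.6249  0.3499 84.    ]
```

```bash
python3 -m handwheel '8.8 -16 0 0 0 28 .6; 8.8 -16 0 0 0 28 .6; 8.8 -16 0 0 0 28 .6; 8.8 -16 0 0 0 28 .6; 8.8 -16 0 0 0 28 .6; 8.8 -16 0 0 0 28 .6'
python3 -m handwheel '8.8 -15.9 0 0 0 28 .6; 8.8 -15.9 0 0 0 28 .6; 8.8 -15.9 0 0 0 28 .6; 8.8 -15.9 0 0 0 28 .6; 8.8 -15.9 0 0 0 28 .6; 8.8 -15.9 0 0 0 28 .6'
python3 - <<'E'
from plan import *
show(plan((.630,.061),140,.08,84,.02,.0225+.012,.008))
im=get_image("scene")["color"]; save("s2.png",cv2.resize(im[120:360,110:430],None,fx=2.5,fy=2.5))
E
```

```text
time_s: 5.63
position: [0.5793, 0.1821, 0.116]
tool_rot: [[-0.371, 0.929, 0.001], [0.929, 0.371, -0.001], [-0.001, 0.0, -1.0]]
ft_force: [0.7, 0.3, 0.2]
grip_width: 0.0512
gripper_force: 0.0
time_s: 6.13
position: [0.6662, 0.0243, 0.1156]
tool_rot: [[-0.763, 0.647, 0.0], [0.647, 0.763, -0.001], [-0.0, -0.0, -1.0]]
ft_force: [-0.5, 0.5, 0.7]
grip_width: 0.0514
gripper_force: 0.0
start tool [6.564e-01 3.880e-02 1.400e+02] end block [0.604 0.151]
-0.8 0.3 0 0 0 -5.4; -1.5 0.6 0 0 0 -10.8; -2.2 1.0 0 0 0 -16.2; -2.9 1.5 0 0 0 -21.6; -3.5 2.0 0 0 0 -27.0; -4.1 2.6 0 0 0 -32.5; -4.6 3.3 0 0 0 -37.9; -5.0 4.0 0 0 0 -43.3  -> abs [6.06000e-01 7.87000e-02 9.67237e+01]
-0.4 0.7 0 0 0 -5.4; -0.7 1.5 0 0 0 -10.8; -0.7 2.3 0 0 0 -12.7; -0.6 3.0 0 0 0 -12.7; -0.6 3.8 0 0 0 -12.7  -> abs [ 0.6003  0.1162 84.    ]
```

View pics/s2.png

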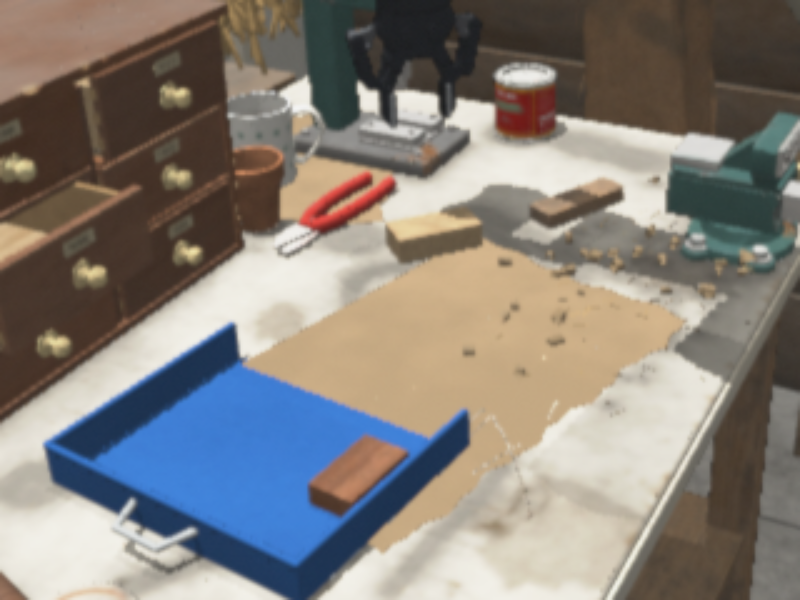

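Offcut 2 lies well inside the pan, around (358,475), and offcut 1 is undisturbed. Lowering behind offcut 1 and sweeping it round.

```bash
python3 -m handwheel '0 0 -4 0 0 0 .6; 0 0 -8 0 0 0 .6; 0 0 -10.5 0 0 0 .6; 0 0 -11 0 0 0 .6; -0.5 0.7 -11 0 0 0 .6; -1 1.5 -11 0 0 0 .6'
python3 -m handwheel '-0.8 0.3 0 0 0 -5.4 .6; -1.5 0.6 0 0 0 -10.8 .6; -2.2 1.0 0 0 0 -16.2 .6; -2.9 1.5 0 0 0 -21.6 .6; -3.5 2.0 0 0 0 -27 .6; -4.1 2.6 0 0 0 -32.5 .6; -4.6 3.3 0 0 0 -37.9 .6; -5 4 0 0 0 -43.3 .6'
python3 -m handwheel '-0.4 0.7 0 0 0 -5.4 .6; -0.7 1.5 0 0 0 -10.8 .6; -0.7 2.3 0 0 0 -12.7 .6; -0.6 3 0 0 0 -12.7 .6; -0.6 3.8 0 0 0 -12.7 .6'
python3 - <<'E'
from h import *
im=get_image("scene")["color"]; save("s3.png",cv2.resize(im[120:360,110:430],None,fx=2.5,fy=2.5))
E
```

```text
time_s: 6.68
position: [0.6553, 0.044, 0.0079]
tool_rot: [[-0.766, 0.643, 0.002], [0.643, 0.766, -0.0], [-0.002, 0.001, -1.0]]
ft_force: [0.2, 0.6, 0.4]
grip_width: 0.0509
gripper_force: 0.1
time_s: 7.35
position: [0.6053, 0.0844, 0.0092]
tool_rot: [[-0.113, 0.994, 0.004], [0.994, 0.113, -0.0], [-0.001, 0.004, -1.0]]
ft_force: [0.1, 0.7, 0.6]
grip_width: 0.0511
gripper_force: 0.1
time_s: 7.77
position: [0.5998, 0.1221, 0.0084]
tool_rot: [[0.102, 0.995, 0.004], [0.995, -0.102, 0.0], [0.0, 0.003, -1.0]]
ft_force: [0.4, -0.1, 1.2]
grip_width: 0.0512
gripper_force: 0.2
```

View pics/s3.png

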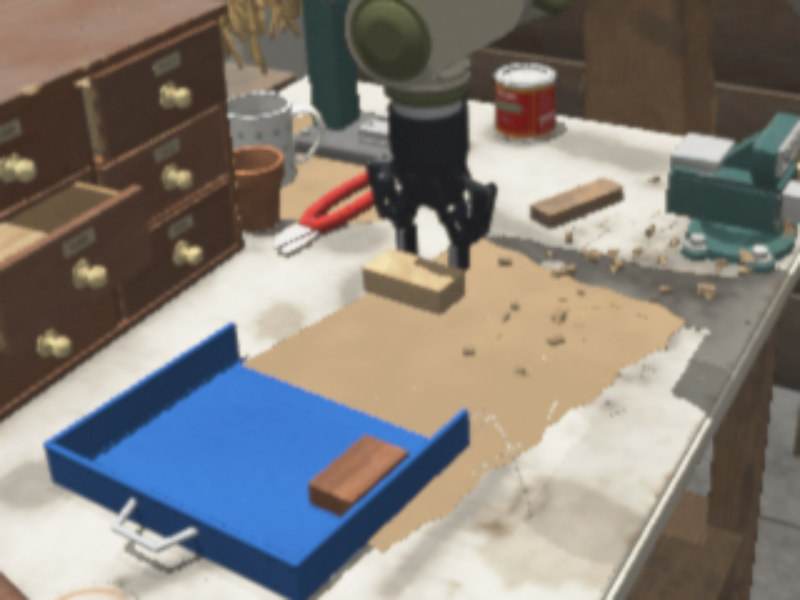

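Offcut 1, around (413,280), now lies square to the fingers and is heading for the pan's far half. Straight push in.

```bash
python3 -m handwheel '0.2 1.5 0 0 0 0 .6; 0.4 3 0 0 0 0 .6; 0.5 4.4 0 0 0 0 .6; 0.7 5.9 0 0 0 0 .6; 0.9 7.4 0 0 0 0 .6; 1.1 8.8 0 0 0 0 .6; 1.2 10.3 0 0 0 0 .6; 1.4 11.7 0 0 0 0 .6'
python3 -m handwheel '0.2 1.5 0 0 0 0 .6; 0.4 3 0 0 0 0 .6; 0.5 4.4 0 0 0 0 .6; 0.7 5.9 0 0 0 0 .6; 0.9 7.4 0 0 0 0 .6; 1.1 8.8 0 0 0 0 .6; 1.2 10.3 0 0 0 0 .6; 1.4 11.7 0 0 0 0 .6'
python3 -m handwheel '0 0 0 0 0 0 .6; -0.2 -2 0 0 0 0 .6; -0.3 -3 3 0 0 0 .4; -0.3 -3 7 0 0 0 0; -0.3 -3 11 0 0 0 0; -0.3 -3 11 0 0 0 0'
python3 - <<'E'
from plan import *
# offcut 4: heading 64.5 -> 84
for R,st in((.5,.30),(1.0,.10),(1.2,.02)):
  P=plan((.529,-.0775),64.5,R,84,st,.055+.012,.014); p=P[-1,3:]-[.565,.325]; print(R,p@[.109,.994],p@[-.994,.109])
E
```

```text
time_s: 8.48
position: [0.6131, 0.2396, 0.0062]
tool_rot: [[0.104, 0.995, -0.0], [0.995, -0.104, -0.0], [-0.0, -0.0, -1.0]]
ft_force: [-0.0, -0.3, -0.1]
grip_width: 0.0513
gripper_force: 0.1
time_s: 9.15
position: [0.6269, 0.3564, 0.0062]
tool_rot: [[0.104, 0.995, -0.0], [0.995, -0.104, -0.0], [-0.0, -0.0, -1.0]]
ft_force: [-0.1, -1.1, 0.5]
grip_width: 0.0515
gripper_force: 0.2
time_s: 9.65
position: [0.6272, 0.3254, 0.1256]
tool_rot: [[0.105, 0.994, 0.014], [0.994, -0.105, 0.004], [0.006, 0.013, -1.0]]
ft_force: [1.2, -0.3, 1.0]
grip_width: 0.003
gripper_force: 0.0
0.5 0.06299942411787379 -0.03466446391605811
1.0 0.030033664989628523 -0.06349122488566303
1.2 0.01684736133833053 -0.07502192927350507
```

```bash
python3 -m handwheel '-6.7 -24 2 0 0 -10 0; -6.7 -24 2 0 0 -10 0; -6.7 -24 2 0 0 -10 0; -6.7 -24 2 0 0 -10 0; -6.7 -24 2 0 0 -10 0; -6.7 -24 2 0 0 -10 0; -6.7 -24 2 0 0 -10 0'
python3 -m handwheel '-6.7 -24 0 0 0 -9.5 0; -6.7 -24 0 0 0 -9.5 0; -6.7 -24 0 0 0 -9.5 0; -6.7 -24 0 0 0 -9.5 0; -6.7 -24 0 0 0 -9.5 0; -6.7 -24 0 0 0 -9.5 0; -6.7 -24 0 0 0 -9.5 0; -6.7 -24 0 0 0 -9.5 0'
python3 - <<'E'
from plan import *
A=plan((.529,-.0775),64.5,.35,98,0,.067,.013)
for R2,st in((.35,.07),(.35,.11),(.5,.05)):
  B=plan(A[-1,3:],98,R2,84,st,.067,.014); p=B[-1,3:]-[.565,.325]; print(R2,st,p@[.109,.994],p@[-.994,.109])
im=get_image("top"); r=rectify(im,.02,.42,.74,.27,.57,1700); save("t4.png",r)
E
```

```text
time_s: 10.23
position: [0.5559, 0.0791, 0.137]
tool_rot: [[0.281, 0.96, -0.0], [0.96, -0.281, -0.002], [-0.002, 0.0, -1.0]]
ft_force: [1.2, -0.5, -0.1]
grip_width: 0.0002
gripper_force: 0.0
time_s: 10.9
position: [0.4896, -0.1568, 0.1362]
tool_rot: [[0.434, 0.901, 0.0], [0.901, -0.434, 0.0], [0.0, 0.0, -1.0]]
ft_force: [0.3, -0.5, 0.5]
grip_width: 0.0
gripper_force: 0.0
0.35 0.07 -0.0478528930083723 -0.005767655998798974
0.35 0.11 -0.007854958348682778 -0.005587592234515184
0.5 0.05 -0.031585507177210814 -0.001238921755776141
```

View pics/t4.png

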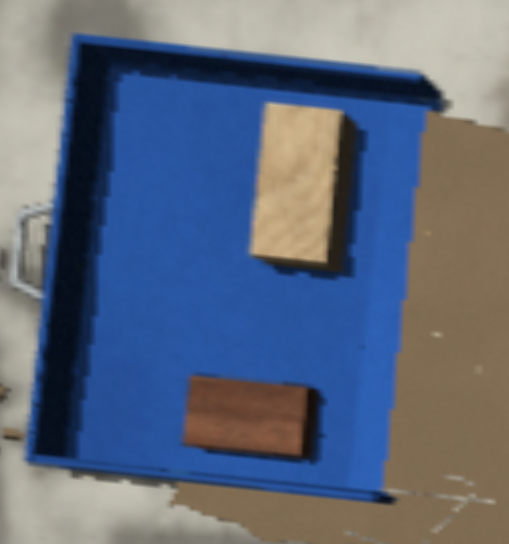

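Both offcuts lie well past the lip: pale at (300,185), red-brown at (248,415). That leaves a 70 mm gap at pan y ≈ +0.023 for offcut 4. I'll plan an S-curve for it.

Run:
```python
from plan import *
best=None
for h in np.arange(98,110,.5):
  for st in np.arange(0.05,.3,.01):
    A=plan((.529,-.0775),64.5,.33,h,0,.067,.013)
    B=plan(A[-1,3:],h,.33,84,st,.067,.0145); p=B[-1,3:]-[.565,.325]; e=np.hypot(p@[.109,.994]-.11,p@[-.994,.109]-.023)
    if best is None or e<best[0]: best=(e,h,st,A,B)
print(best[:3]); show(best[3]); show(best[4])
print(np.r_[best[3][:,3:],best[4][:,3:]].round(3).tolist()[::4])
```

```text
(np.float64(0.0027661043962031897), np.float64(105.5), np.float64(0.16000000000000003))
start tool [ 0.5002 -0.138  64.5   ] end block [0.549 0.153]
0.7 1.0 0 0 0 2.2; 1.4 2.1 0 0 0 4.3; 2.1 3.2 0 0 0 6.5; 2.7 4.3 0 0 0 8.6; 3.3 5.4 0 0 0 10.8; 3.9 6.5 0 0 0 12.9; 4.3 7.7 0 0 0 15.1; 4.8 8.9 0 0 0 17.3  -> abs [ 5.48100e-01 -4.90000e-02  8.17632e+01]
0.4 1.2 0 0 0 2.2; 0.8 2.4 0 0 0 4.3; 1.1 3.6 0 0 0 6.5; 1.3 4.9 0 0 0 8.6; 1.6 6.1 0 0 0 10.8; 1.7 7.4 0 0 0 12.9; 1.9 8.7 0 0 0 15.1; 1.9 9.9 0 0 0 17.3  -> abs [5.67600e-01 5.02000e-02 9.90263e+01]
0.0 1.3 0 0 0 2.2; 0.0 2.5 0 0 0 4.3; -0.1 3.8 0 0 0 6.5  -> abs [5.670e-01 8.820e-02 1.055e+02]
start tool [5.670e-01 8.820e-02 1.055e+02] end block [0.556 0.435]
-0.6 1.3 0 0 0 -2.5; -1.2 2.6 0 0 0 -4.9; -1.7 4.0 0 0 0 -7.4; -2.2 5.4 0 0 0 -9.9; -2.6 6.8 0 0 0 -12.3; -2.9 8.2 0 0 0 -14.8; -3.2 9.6 0 0 0 -17.2; -3.4 11.0 0 0 0 -19.7  -> abs [ 0.5331  0.1984 85.7881]
-0.1 1.4 0 0 0 -1.8; 0.1 2.8 0 0 0 -1.8; 0.2 4.3 0 0 0 -1.8; 0.4 5.7 0 0 0 -1.8; 0.5 7.1 0 0 0 -1.8; 0.7 8.5 0 0 0 -1.8; 0.8 9.9 0 0 0 -1.8; 1.0 11.3 0 0 0 -1.8  -> abs [ 0.5427  0.3115 84.    ]
0.1 1.4 0 0 0 0.0; 0.3 2.8 0 0 0 0.0; 0.4 4.2 0 0 0 0.0; 0.6 5.6 0 0 0 0.0  -> abs [ 0.5487  0.3679 84.    ]
[[0.529, -0.078], [0.547, -0.031], [0.558, 0.017], [0.561, 0.067], [0.557, 0.116], [0.549, 0.153], [0.539, 0.208], [0.538, 0.265], [0.544, 0.322], [0.55, 0.378], [0.556, 0.435]]
```

```bash
python3 -m handwheel '0 0 -4 0 0 0 0; 0 0 -8 0 0 0 0; 0 0 -11.5 0 0 0 0; 0 0 -12.9 0 0 0 0; 0 0 -12.9 0 0 0 0; 0.5 0.9 -12.9 0 0 0 0; 1 1.8 -12.9 0 0 0 0'
python3 -m handwheel '0.7 1 0 0 0 2.2 0; 1.4 2.1 0 0 0 4.3 0; 2.1 3.2 0 0 0 6.5 0; 2.7 4.3 0 0 0 8.6 0; 3.3 5.4 0 0 0 10.8 0; 3.9 6.5 0 0 0 12.9 0; 4.3 7.7 0 0 0 15.1 0; 4.8 8.9 0 0 0 17.3 0'
python3 -m handwheel '0.4 1.2 0 0 0 2.2 0; 0.8 2.4 0 0 0 4.3 0; 1.1 3.6 0 0 0 6.5 0; 1.3 4.9 0 0 0 8.6 0; 1.6 6.1 0 0 0 10.8 0; 1.7 7.4 0 0 0 12.9 0; 1.9 8.7 0 0 0 15.1 0; 1.9 9.9 0 0 0 17.3 0'
python3 - <<'E'
from h import *
im=get_image("scene")["color"]; save("s5.png",cv2.resize(im[120:360,110:430],None,fx=2.5,fy=2.5))
E
```

```text
time_s: 11.53
position: [0.5014, -0.1362, 0.0086]
tool_rot: [[0.43, 0.903, 0.002], [0.903, -0.43, -0.001], [0.0, 0.002, -1.0]]
ft_force: [0.2, -1.1, 0.7]
grip_width: -0.0003
gripper_force: 1.2
time_s: 12.2
position: [0.5485, -0.0468, 0.0075]
tool_rot: [[0.138, 0.99, 0.0], [0.99, -0.138, -0.0], [-0.0, 0.0, -1.0]]
ft_force: [0.5, -1.4, -0.1]
grip_width: -0.0002
gripper_force: 0.3
time_s: 12.87
position: [0.5673, 0.0523, 0.0073]
tool_rot: [[-0.162, 0.987, 0.0], [0.987, 0.162, 0.0], [0.0, 0.0, -1.0]]
ft_force: [0.2, -0.7, 0.4]
grip_width: 0.0
gripper_force: 0.2
```

View pics/s5.png

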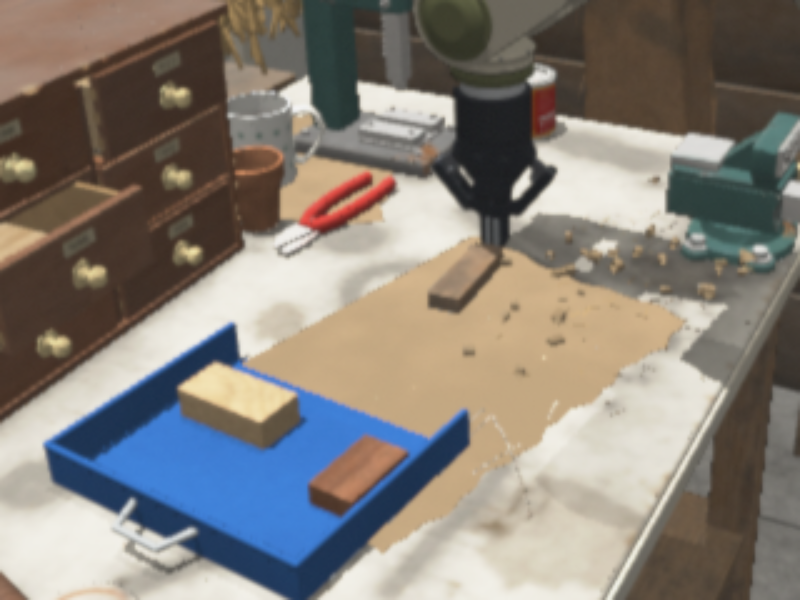

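Offcut 4, around (463,280), tracks well. That was my last picture view, so I'll check the finish numerically.

```bash
python3 -m handwheel '0 1.3 0 0 0 2.2 0; 0 2.5 0 0 0 4.3 0; -0.1 3.8 0 0 0 6.5 0'
python3 -m handwheel '-0.6 1.3 0 0 0 -2.5 0; -1.2 2.6 0 0 0 -4.9 0; -1.7 4 0 0 0 -7.4 0; -2.2 5.4 0 0 0 -9.9 0; -2.6 6.8 0 0 0 -12.3 0; -2.9 8.2 0 0 0 -14.8 0; -3.2 9.6 0 0 0 -17.2 0; -3.4 11 0 0 0 -19.7 0'
python3 -m handwheel '-0.1 1.4 0 0 0 -1.8 0; 0.1 2.8 0 0 0 -1.8 0; 0.2 4.3 0 0 0 -1.8 0; 0.4 5.7 0 0 0 -1.8 0; 0.5 7.1 0 0 0 -1.8 0; 0.7 8.5 0 0 0 -1.8 0; 0.8 9.9 0 0 0 -1.8 0; 1 11.3 0 0 0 -1.8 0'
python3 -m handwheel '0.1 1.4 0 0 0 0 0; 0.3 2.8 0 0 0 0 0; 0.4 4.2 0 0 0 0 0; 0.6 5.6 0 0 0 0 0; 0.6 5.6 0 0 0 0 0; 0.4 4 0 0 0 0 0; 0.3 3 2 0 0 0 0; 0.3 3 6 0 0 0 0'
python3 -m handwheel '0 -4 4 0 0 0 0; 0 -8 6 0 0 0 0; 0 -12 6 0 0 0 0; 0 -16 6 0 0 0 0; 0 -20 6 0 0 0 0; 0 -24 6 0 0 0 0; 0 -28 6 0 0 0 0; 0 -32 6 0 0 0 0'
python3 -m handwheel '0 -4 0 0 0 0 0; 0 -8 0 0 0 0 0; 0 -8 0 0 0 0 0; 0 -8 0 0 0 0 0; 0 -8 0 0 0 0 0; 0 -8 0 0 0 0 0'
python3 - <<'E'
from h import *
im=get_image("top"); s=1000
for z,nm in((.018,"o4/o2"),(.028,"o1")):
    r=rectify(im,z,.40,.75,.22,.58,s).astype(int)
    m=((r[:,:,0]>r[:,:,2]+8)&(r.sum(2)>90)).astype(np.uint8)
    m=cv2.morphologyEx(m,cv2.MORPH_OPEN,np.ones((5,5),np.uint8))
    for c in cv2.findContours(m,cv2.RETR_EXTERNAL,cv2.CHAIN_APPROX_NONE)[0]:
        if cv2.contourArea(c)<1000: continue
        b=cv2.boxPoints(cv2.minAreaRect(c)); w=np.c_[.75-b[:,1]/s,.58-b[:,0]/s]-[.565,.325]
        (a,bb),(k,l),an=cv2.minAreaRect(c)
        print(nm,"size",round(k),round(l),"pan corners",(w@np.array([[.109,-.994],[.994,.109]])).round(3).tolist(),r[int(bb),int(a)])
print(status.observe()["time_s"])
E
```

```text
time_s: 13.17
position: [0.5661, 0.0898, 0.0073]
tool_rot: [[-0.272, 0.962, -0.0], [0.962, 0.272, -0.0], [0.0, -0.0, -1.0]]
ft_force: [-1.1, -0.5, 0.3]
grip_width: -0.0001
gripper_force: 0.1
time_s: 13.83
position: [0.5315, 0.2002, 0.0073]
tool_rot: [[0.071, 0.997, -0.0], [0.997, -0.071, -0.0], [-0.0, -0.0, -1.0]]
ft_force: [0.4, 0.1, 0.5]
grip_width: -0.0001
gripper_force: 0.2
time_s: 14.5
position: [0.5421, 0.3132, 0.0073]
tool_rot: [[0.102, 0.995, -0.0], [0.995, -0.102, -0.0], [-0.0, -0.0, -1.0]]
ft_force: [0.1, -1.5, 0.2]
grip_width: -0.0003
gripper_force: 0.5
time_s: 15.17
position: [0.5427, 0.3392, 0.0633]
tool_rot: [[0.103, 0.995, -0.01], [0.995, -0.103, -0.004], [-0.005, -0.009, -1.0]]
ft_force: [1.6, 0.8, -0.7]
grip_width: -0.0002
gripper_force: 0.0
time_s: 15.83
position: [0.5446, 0.0253, 0.1275]
tool_rot: [[0.102, 0.995, 0.0], [0.995, -0.102, -0.0], [-0.0, 0.0, -1.0]]
ft_force: [0.1, -0.6, 1.3]
grip_width: 0.0002
gripper_force: 0.0
time_s: 16.33
position: [0.545, -0.0515, 0.1273]
tool_rot: [[0.101, 0.995, -0.0], [0.995, -0.101, 0.0], [0.0, -0.0, -1.0]]
ft_force: [-1.4, 0.3, -1.1]
grip_width: 0.0001
gripper_force: 0.0
o4/o2 size 349 359 pan corners [[0.274, -0.156], [-0.083, -0.195], [-0.121, 0.152], [0.236, 0.191]] [154 126 100]
o1 size 349 359 pan corners [[0.274, -0.156], [-0.083, -0.195], [-0.121, 0.152], [0.236, 0.191]] [145 119  94]
16.3833
```

Run:
```python
from h import *
im=get_image("top"); s=1000
for z,nm in((.018,"o4/o2"),(.028,"o1")):
    r=rectify(im,z,.40,.75,.22,.58,s).astype(int)
    m=((r[:,:,0]>r[:,:,2]+8)&(r.sum(2)>90)).astype(np.uint8)
    m=cv2.morphologyEx(m,cv2.MORPH_OPEN,np.ones((5,5),np.uint8))
    for c in cv2.findContours(m,cv2.RETR_LIST,cv2.CHAIN_APPROX_NONE)[0]:
        (a,bb),(k,l),an=cv2.minAreaRect(c)
        if not(1000<cv2.contourArea(c)<9000): continue
        b=cv2.boxPoints(cv2.minAreaRect(c)); w=np.c_[.75-b[:,1]/s,.58-b[:,0]/s]-[.565,.325]
        print(nm,"size",round(k),round(l),"pan corners",(w@np.array([[.109,-.994],[.994,.109]])).round(3).tolist(),r[int(bb),int(a)])
for n,u,v,z in [("tin",435,146,.076),("match",418,268,.017)]: pass
a=cv2.imread("pics/top0.png")[:,:,::-1].astype(int); d=np.abs(im["color"].astype(int)-a).sum(2)
for n,(x,y,X,Y) in dict(tin=(410,130,456,176),match=(400,256,436,282),sec=(262,124,345,152)).items(): print(n,d[y:Y,x:X].mean().round(1),(d[y:Y,x:X]>60).sum())
```

```text
o4/o2 size 70 41 pan corners [[0.127, 0.101], [0.128, 0.06], [0.058, 0.059], [0.057, 0.101]] [106  69  52]
o4/o2 size 111 33 pan corners [[0.165, -0.008], [0.152, -0.039], [0.05, 0.005], [0.063, 0.035]] [132 111  89]
o4/o2 size 54 95 pan corners [[0.159, -0.075], [0.075, -0.119], [0.051, -0.072], [0.135, -0.028]] [200 175 137]
o1 size 69 41 pan corners [[0.123, 0.102], [0.123, 0.061], [0.054, 0.06], [0.053, 0.101]] [106  69  51]
o1 size 109 33 pan corners [[0.16, -0.007], [0.147, -0.037], [0.046, 0.006], [0.059, 0.036]] [133 112  90]
o1 size 53 93 pan corners [[0.154, -0.073], [0.071, -0.116], [0.047, -0.069], [0.129, -0.026]] [200 175 137]
tin 54.8 407
match 58.5 354
sec 8.5 45
```

Run:
```python
from h import *
a=cv2.imread("pics/top0.png"); b=get_image("top")["color"][:,:,::-1].copy()
H=[cv2.cvtColor(x,cv2.COLOR_BGR2HSV).astype(int) for x in(a,b)]
for n,(x,y,X,Y),f in [("match",(390,246,446,292),lambda h:(h[...,0]>8)&(h[...,0]<22)&(h[...,1]>170)),("tin",(400,120,466,186),lambda h:((h[...,0]<6)|(h[...,0]>174))&(h[...,1]>150)),("sec",(262,124,345,152),lambda h:((h[...,0]<6)|(h[...,0]>174))&(h[...,1]>150))]:
    for h in H:
        m=f(h[y:Y,x:X]); print(n,m.sum(),np.argwhere(m).mean(0).round(1),np.argwhere(m).min(0),np.argwhere(m).max(0))
p=get_image("top"); r=rectify(p,.028,.40,.75,.22,.58,1000)
h=cv2.cvtColor(r,cv2.COLOR_RGB2HSV); m=((r.astype(int)[...,0]>r.astype(int)[...,2]+8)&(r.astype(int).sum(2)>400)).astype(np.uint8)
for c in cv2.findContours(m,cv2.RETR_LIST,2)[0]:
    if 1000<cv2.contourArea(c)<9000: print(cv2.minAreaRect(c))
```

```text
match 309 [21.8 28.5] [15 17] [29 39]
match 183 [22.4 32.7] [15 23] [29 39]
tin 181 [44.5 23.3] [31 14] [52 40]
tin 38 [48.  33.9] [46 30] [52 40]
sec 590 [14.1 50.5] [ 4 24] [23 77]
sec 588 [14.1 50.4] [ 4 24] [23 77]
((82.5, 309.0), (80.0, 157.0), 90.0)
((158.95359802246094, 99.97937774658203), (43.29287338256836, 88.38064575195312), 68.96248626708984)
```

Every offcut's top outline matches its true size, so they lie flat and are at least 45 mm in from the mouth edge. The secateurs haven't moved. The arm partly hides the tin and match box, but their visible edges are where they were.

```bash
python3 -c "
from rig import env
print(env.close_job())"
```

```text
the job is handed in; nothing more can be done
None
```

I swept all three offcuts into the scrap pan and handed the job in after about 16 s of robot time; my last camera check showed each lying flat, at least 45 mm inside the mouth, and the tin, match box and secateurs unmoved as far as visible, but the hand-in gave no verdict.

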